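Half-lock the battery cap of a work lantern on its rail carrier

ROBOT

A 6-joint arm with a two-finger parallel gripper is mounted at the origin on the work surface. World frame = base frame: x ahead of the robot, y to its left, z up, the work surface at z = 0. Lengths are in mm, angles in rad, forces in N, time in s.
With the tool pointing down it reaches from about 325 to 775 mm from the base axis. Payload 5.5 kg.
Tool frame: the origin (TCP) lies between the finger pads, 19 mm behind the fingertips; this is the grasp point; y points along the fingers, x is the direction in which the jaws open and shut, and the axes are right-handed (so a half turn about y gives the same grasp; the last joint's range is limited). The gripper opens to 88 mm and grips with 3 to 60 N. Pads are 20 mm wide; open, the fingers measure 115 mm over their backs; the gripper's body (75 mm by 178 mm) begins 61 mm behind the grasp point.
Start: joints at [1.219, 0.091, 1.231, -0, 1.82, -0.057], TCP at [174.333, 574.129, 241.331] pointing down, gripper open.
Joint ranges: [-2.87, 2.87], [-0.86, 2.18], [0.17, 2.46], [-1.51, 4.65], [0.06, 2.69], [-2.65, 2.65]. Speed limits (rad/s): [2.57, 2.57, 3.01, 3.14, 3.14, 3.14].

INTERFACE

Orientations are given as [roll, pitch, yaw] about the fixed x, y, z axes, in that order (R = Rz(yaw) Ry(pitch) Rx(roll)).
In Python, from bench import robot gives the robot as it stands. The module is installed in compiled form; this text tells all that it offers.
- The arm moves only by the shell command python3 -m creep 'ROWS'. ROWS is JSON, a list of rows, each an object of numbers: "x", "y", "z": the shift along the tool's x, y, z in mm; "turn": the turn about the tool's y in degrees; "claw": the closure, from -1 (fully open) to 1 (shut). A call has 1 to 10 rows; each row is the pose to reach, as a shift and turn from the pose commanded when the call began, along the tool's axes at that moment; what a row does not reach only later rows make up. A row lasts 1/8 s, in which the tool goes at most 62.5 mm and 10.7 degrees, less where a joint would pass 70% of its speed; a pose out of reach is approached as far as the arm can. A call with a gripper value outside its range is refused whole. The fingers move at their own pace and stop on an object; the grip force is fixed at half the most. Time passes only in rows, so rows that repeat a pose let the fingers close. It gives the time, the measured TCP pose, the force and the opening at its end, in the units of the state.
- robot.state(): the state, without advancing time (a new reading comes with each control period).
- robot.get_image(name): name is "scene" or "top" or "wrist"; returns a dict with "image" (384x512x3 uint8, blue, green, red), "z_map" (384x512 float32, mm along the optical axis (not along the pixel's ray), 0 where there is no reading), "mtx" (3x3 intrinsics, pixels), "rvec" (rotation vector, rad) and "tvec" (3), from world to camera coordinates, as OpenCV has them; the wrist camera has in their place "tool_from_camera" (4x4, takes a point from camera to tool coordinates, whose origin is the TCP and whose axes are the tool frame's). Camera axes: x right, y down, z forward; pixel columns grow to the right and rows downward; lengths in mm; the calibration is good to about 2 mm. A picture is of the moment at which its call begins: read the wrist's pose just before it.
- robot.sign_off(): hands the job in, once; it reports no verdict.
Trained networks look in a picture, given as the dict that the camera call returned (one of the last four; its "shot" number tells which), for a name from the list of things; names that differ only in an ending like _2 or _b are one class to them, and where a whole thing is asked for, a point or a joint stands for the part that bears it (a point fixed in the world has none). Each returns a list of dicts, best first, with "p" (0 to 1); they miss things now and then, are a little off and sometimes report something else, mostly with a low value. They report only what shows in the picture. A call takes as long as a camera call. They do not tell look-alikes from the thing itself.
- robot.masks_of(name, picture): "mask" (384x512 bool, what is visible of it) and "xy" ([column, row] in pixels, amid what is visible of it).
The state is a dict: "time_s": time; "joint_pos": joint angles; "joint_vel": joint speeds; "joint_torque": joint torques, N m; "tool_pos": TCP position; "tcp_rot": TCP orientation; "wrist_force": force on the tool from outside, world axes, zero at the start; "torque": the same for the moment, N m; "grip_width": opening from 0.0 (shut) to 1.0 (fully open).
Only numpy, scipy, OpenCV 4.12 (cv2) and the standard library are available. Lean on these libraries where they do the work, as an engineer would, in place of code of your own. Each camera call takes 0.05 s, during which the arm holds its last target. There are 200 camera calls.

TASK

Push the carrier with the upturned lantern along its rail until it drops into the detent of the fitting station (the notched block on the rail's far side) and sits there. Then take the bayonet battery cap (the one with the straight bar grip and two lugs), push it down into the lantern's mouth against the spring contact, lugs through the notches, and turn it clockwise (seen from above) until its bar points at the two fins on the lantern's sides: half-way, never as far as the lock click, so that the battery stays disconnected. Finish while still gripping the cap in that half-turned position, with the carrier still in its station, and leave the other things on the bench where they are.

Things in the scene. Friction and masses are not known exactly. Their poses are not given: they have to be found in the camera images.
- rail: fixed steel rail, base 150 x 400 mm, 10 mm thick; origin under its centre, z up; the carrier runs along its y axis, +y roughly to the robot's left. Guide bars at both sides, stops at both ends. On its +x side (away from the robot), at y = +50 mm, stands the notched detent block of the fitting station, 44 mm long, top at 34 mm
- carrier (a joint): slide of the carrier along rail +y, m, 0 to 0.19. Detent centre at 0.150: a sprung ball snaps in within about 6 mm of it; entering or leaving takes about 7 N; elsewhere the carrier slides with 1 N friction and stays where left. The lantern's axis is at rail y = joint - 0.100, rail x = 0
- post_top (a point): top centre of the carrier's upright steel push post, 16 mm diameter, top 120 mm above the bench; bare down to a 26 mm wide foot collar 36 mm above the bench. It stands 75 mm behind the lantern's axis (towards rail -y) and moves with the carrier; may be gripped across or pushed
- lantern: black lantern fixed head-down on the carrier, 87 mm wide, 100 mm high; origin under its centre, 30 mm above the bench, z up. Its x axis runs through the two fins and points +45 deg (counter-clockwise from above) from rail +x. The cap's bar stands at +45 deg from lantern x on entry, 0 deg half-way, -45 deg locked: it turns clockwise; stops bar the other way
- mouth (a point): centre of the lantern's mouth at the height of the collar's top, 130 mm above the bench. Aluminium collar 84 mm wide, opening 52 mm, inner ledge 5 mm thick, under it a groove 66 mm wide. Within, 8 mm below the collar's top, a 40 mm wide brass plate on a spring: pushes up with 7 N when the cap is fully down
- notch (a point): one of two facing notches in the ledge (at +45 and +225 deg from lantern x) for the cap's lugs, at the collar's top, 29 mm from the axis; 13 mm wide, reaching 33 mm from the axis
- fin (a point): top of one of two facing half-way fins on the collar's sides (at 0 and 180 deg from lantern x), 44 mm from the axis; fins 5 mm wide, out to 48 mm from the axis, 5.5 mm above the collar
- latch_a (a joint): hidden sprung lock ball in the groove, m, 0 when free, up to 0.004; a lug meets it when the cap is about 15 deg past half-way and pushes it back by about 2 mm in clicking past
- latch_b (a joint): the second lock ball, across from the first; same values
- cap: loose bayonet cap, 48 mm tall, 0.1 to 0.17 kg, upright on its plug on the bench right of the rail, any yaw. Origin at the centre of the plug's underside, z up. Plug 48 mm wide, 14 high; two lugs 8 mm wide reach 30 mm from the axis along +x and -x, 2 to 7 mm above the origin; flange 70 mm wide, 14 to 20 mm up; bar along x, 62 mm long, 14 thick, 20 to 48 mm up
- cap_grip (a point): middle of the cap's bar, 43 mm above the cap's origin: for the TCP when gripping across the bar. Either lug fits either notch. Fully down, the flange lies on the collar and the cap's origin is 14 mm below the mouth; it must come within 2 mm of that for the lugs to pass under the ledge
- screw_cap: a bystander: plain round screw cap of grey plastic, 62 mm wide, 34 mm tall with a small round knob, no lugs and no bar; lies between the robot and the rail
- battery: a bystander: upright grey battery cell, 33 mm wide, 59 mm tall, right of the rail; origin under its centre
- driver_a: a bystander: loose screwdriver with red handle, about 190 mm long, lying left of the rail
- driver_b: a bystander: loose screwdriver with black handle, about 160 mm long, lying further left
- tape_roll: a bystander: black tape roll lying flat, 90 mm wide, 24 mm tall, left of the rail
Things that resemble listed ones, but are neither listed nor needed, are in the scene too. Leave any orange look-alike of the cap alone.

How it is judged:
By the outcome, as a careful person would: the job done as asked, in the order asked, and still so for the second after the job is handed in, while the arm keeps its last pose, push and grip.
It also fails if it takes over 58 s, if anything falls off the work surface, if the arm or the gripper's body presses on something with over 40 N, if the wrist force passes 120 N, or if a joint passes its speed limit or range.

## Working session

There is one attempt and no reset: what is moved stays moved. The work goes in short steps, Python scripts to look and compute and a shell command to move; the robot and the scene stay as the last step left them, time stands still between calls to the robot, and variables do not carry over. Pictures are saved under pics/ and viewed, about 8 in all and at most 12, crops included, and the job is handed in when it is done.

```bash
mkdir -p pics
cat > h.py <<'E'
import numpy as np, cv2
from bench import robot
from scipy.spatial.transform import Rotation as R
def tool():
    s=robot.state(); T=np.eye(4); T[:3,:3]=R.from_euler('xyz',s['tcp_rot']).as_matrix(); T[:3,3]=s['tool_pos']; return T
def cam2w(p,T=None):
    if 'rvec' in p:
        C=np.eye(4); C[:3,:3]=cv2.Rodrigues(np.array(p['rvec'],float))[0]; C[:3,3]=np.ravel(p['tvec']); return np.linalg.inv(C)
    return T@np.array(p['tool_from_camera'])
def cloud(p,T=None):
    M=cam2w(p,T); z=p['z_map']; v,u=np.mgrid[:384,:512]; K=p['mtx']
    P=np.stack([(u-K[0][2])/K[0][0]*z,(v-K[1][2])/K[1][1]*z,z,np.ones_like(z)],-1)@M.T
    P[z==0]=np.nan; return P[...,:3]
E
python3 - <<'E'
from h import *
s=robot.state(); print(s['tcp_rot'],s['wrist_force'],s['grip_width'],s['time_s']); print(tool().round(3))
ps={n:robot.get_image(n) for n in('top','scene')}
cv2.imwrite('pics/a.png',np.vstack([ps['top']['image'],ps['scene']['image']])[:, :] if 0 else ps['top']['image']); cv2.imwrite('pics/b.png',ps['scene']['image'])
for n,p in ps.items():
    W=cloud(p)
    for k in ['rail','cap','lantern','post_top','screw_cap','battery','mouth','fin','notch','cap_grip']:
        for r in robot.masks_of(k,p)[:3]:
            P=W[r['mask']]; P=P[~np.isnan(P[:,0])]
            print(n,k,round(r['p'],2),np.round(r['xy']),r['mask'].sum(),np.nanmedian(P,0).round(0),np.nanpercentile(P,98,axis=0).round(0) if len(P) else '')
E
```

```text
[-1.57066745  0.00192183  1.27595989] [0.51686343 0.41051123 0.94623252] 0.9987039121316875 0.0
[[ 2.91000e-01 -1.00000e-03 -9.57000e-01  1.74235e+02]
 [ 9.57000e-01 -2.00000e-03  2.91000e-01  5.73868e+02]
 [-2.00000e-03 -1.00000e+00  0.00000e+00  2.40234e+02]
 [ 0.00000e+00  0.00000e+00  0.00000e+00  1.00000e+00]]
top rail 0.73 [254. 192.] 6672 [540.  -6.  14.] [631. 184. 132.]
top rail 0.63 [389. 158.] 158 [ 626. -402.   54.] [ 643. -392.   62.]
top cap 0.93 [408. 218.] 434 [ 455. -450.   23.] [ 487. -424.   52.]
top cap 0.89 [372. 222.] 400 [ 447. -336.   23.] [ 477. -310.   52.]
top lantern 0.97 [274. 189.] 895 [535. -53. 126.] [577. -15. 135.]
top post_top 0.95 [278. 188.] 1710 [529. -64.  86.] [584.   2. 134.]
top screw_cap 0.68 [294. 248.] 323 [ 368. -111.   18.] [394. -85.  37.]
top battery 0.68 [270. 185.] 894 [535. -54. 127.] [577. -15. 135.]
top battery 0.62 [387. 159.] 162 [ 626. -402.   54.] [ 643. -392.   62.]
top mouth 0.94 [271. 186.] 884 [536. -55. 126.] [579. -15. 135.]
top mouth 0.26 [280. 188.] 1704 [530. -64.  86.] [581.   2. 134.]
top fin 0.67 [277. 189.] 806 [5
[... 602 characters left out ...]
ern 0.93 [245. 217.] 1141 [560. -62. 117.] [584. -17. 133.]
scene post_top 0.92 [238. 229.] 1890 [557. -75.  78.] [589.  -3. 133.]
scene screw_cap 0.78 [203. 208.] 238 [ 380. -113.   18.] [403. -84.  37.]
scene battery 0.71 [146. 316.] 249 [ 642. -406.   53.] [ 649. -391.   61.]
scene mouth 0.74 [243. 219.] 1211 [558. -62. 115.] [584. -13. 134.]
scene mouth 0.3 [253. 232.] 5745 [566. -45.  20.] [636. 184. 132.]
scene fin 0.65 [244. 220.] 1156 [559. -62. 117.] [584. -17. 134.]
scene notch 0.93 [245. 217.] 1117 [560. -62. 117.] [584. -19. 133.]
scene cap_grip 0.85 [148. 259.] 419 [ 458. -340.   22.] [ 484. -308.   51.]
scene cap_grip 0.81 [108. 276.] 504 [ 466. -452.   22.] [ 492. -420.   50.]
```

Run:
```python
from h import *
p=robot.get_image('top'); W=cloud(p); im=p['image']
cv2.imwrite('pics/c.png',cv2.resize(im[110:290,210:450],None,fx=3.3,fy=3.3,interpolation=cv2.INTER_CUBIC))
x,y,z=W[...,0],W[...,1],W[...,2]
# lantern/post
reg=(x>430)&(x<650)&(y>-230)&(y<210)
def rep(n,m): print(n,m.sum(),np.nanmedian(W[m],0).round(1),np.nanmin(W[m],0).round(0),np.nanmax(W[m],0).round(0))
rep('collar',reg&(z>125)); 
m=reg&(z>110)&(z<124)&(y<-80); rep('post',m)
m=reg&(z>5)&(z<38)
c=cv2.minAreaRect(np.float32(W[m][:,:2])); print('rail rect',c)
```

```text
collar 475 [538.1 -54.  130.3] [496. -96. 125.] [581. -14. 140.]
post 36 [ 528.6 -126.6  119.4] [ 499. -135.  110.] [542. -81. 123.]
rail rect ((540.4020385742188, -13.375091552734375), (431.7102355957031, 219.1390838623047), 89.94886779785156)
```

View pics/c.png

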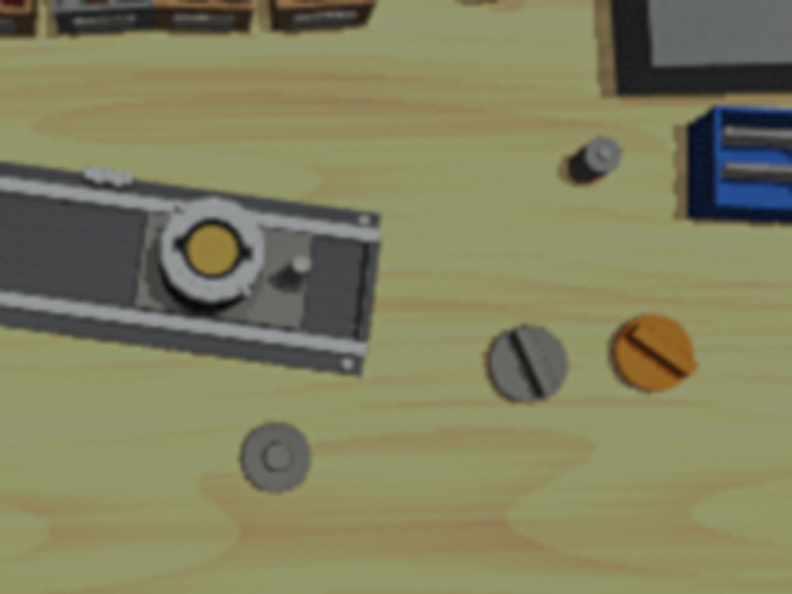

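Run:
```python
from h import *
for n in('top','scene'):
    p=robot.get_image(n); W=cloud(p); x,y,z=W[...,0],W[...,1],W[...,2]
    reg=(x>430)&(x<660)&(y>-230)&(y<210)
    a=np.radians(-7.5)
    # rail frame about (538.5,-55)
    rx=(x-538.5)*np.cos(a)+(y+55)*np.sin(a); ry=-(x-538.5)*np.sin(a)+(y+55)*np.cos(a)
    m=reg&(z>24)&(z<40)&(rx>45); print(n,'block',m.sum(),np.nanpercentile(rx[m],[5,50,95]).round(1),np.nanpercentile(ry[m],[2,5,50,95,98]).round(1))
    m=reg&(z>5)&(z<25); print('rail',np.nanpercentile(rx[m],[.5,99.5]).round(1),np.nanpercentile(ry[m],[.5,99.5]).round(1), z[m].max())
    m=reg&(z>127); print('collar',np.nanpercentile(rx[m],[1,99]).round(1),np.nanpercentile(ry[m],[1,99]).round(1))
    m=reg&(z>113)&(z<124)&(ry<-60); print('post',m.sum(),np.nanmedian(rx[m]),np.nanmedian(ry[m]))
    m=reg&(z>14)&(z<20); 
    for s in(-1,1):
        mm=m&(s*rx>40)&(s*rx<70); l=np.polyfit(y[mm],x[mm],1); print('bar angle',np.degrees(np.arctan(l[0])),mm.sum(),np.median(rx[mm]))
    m=(abs(x-447)<45)&(abs(y+336)<45)&(z>38); print('capbar',np.median(W[m],0),cv2.minAreaRect(np.float32(W[m][:,:2])))
```

```text
top block 189 [47.4 57.6 76.7] [-135.3 -125.7   95.1  237.1  241.6]
rail [-97.9 101.9] [-155.5  246.8] 24.993639410633477
collar [-39.8  40.8] [-41.   40.5]
post 26 -2.717884991274815 -74.85177828583534
bar angle 8.33228377403599 177 -52.95850992105602
bar angle 7.64221937091981 162 54.29219744782738
capbar [ 448.15361548 -340.10251483   47.92695374] ((448.7709045410156, -340.9381408691406), (60.9368896484375, 16.094945907592773), 22.023738861083984)
scene block 284 [45.7 57.  79.9] [-139.6 -114.5   78.7  240.7  246.1]
rail [-79.   87.2] [-148.5  247.2] 24.98384908810408
collar [-38.8  42.8] [-37.9  43.7]
post 27 3.2791117477675096 -72.97289930579208
bar angle 8.460703717594548 72 -46.49990779858801
bar angle 8.33628257128719 159 59.05719610645972
capbar [ 455.42584811 -338.54743986   47.94516266] ((451.4543151855469, -338.77001953125), (64.32766723632812, 13.863225936889648), 21.377708435058594)
```

```bash
python3 -m creep '[{"x":-57,"z":-54,"turn":10},{"x":-114,"z":-108,"turn":20},{"x":-171,"z":-162,"turn":30},{"x":-228,"z":-216,"turn":40},{"x":-285,"z":-270,"turn":50},{"x":-342,"z":-324,"turn":60},{"x":-399,"z":-378,"turn":70},{"x":-456,"z":-432,"turn":80.6},{"x":-513,"z":-486,"turn":80.6},{"x":-568,"z":-543,"turn":80.6}]'
```

```text
validation failed for argument at $[0]...
```

```bash
python3 -m creep '[{"x":-57,"y":0,"z":-54,"turn":10,"claw":-1},{"x":-114,"y":0,"z":-108,"turn":20,"claw":-1},{"x":-171,"y":0,"z":-162,"turn":30,"claw":-1},{"x":-228,"y":0,"z":-216,"turn":40,"claw":-1},{"x":-285,"y":0,"z":-270,"turn":50,"claw":-1},{"x":-342,"y":0,"z":-324,"turn":60,"claw":-1},{"x":-399,"y":0,"z":-378,"turn":70,"claw":-1},{"x":-456,"y":0,"z":-432,"turn":81,"claw":-1},{"x":-513,"y":0,"z":-486,"turn":81,"claw":-1},{"x":-568,"y":0,"z":-543,"turn":81,"claw":-1}]'
```

```text
time_s: 2.5
tool_pos: [455.2, 13.5, 241.8]
tcp_rot: [-1.57, -0.001, -0.138]
wrist_force: [-0.0, -0.2, 0.1]
grip_width: 1.002
```

```bash
python3 -m creep '[{"x":45,"y":0,"z":-45,"turn":0,"claw":-1},{"x":92,"y":0,"z":-90,"turn":0,"claw":-1},{"x":92,"y":20,"z":-132,"turn":0,"claw":-1},{"x":92,"y":45,"z":-132,"turn":0,"claw":-1},{"x":92,"y":45,"z":-132,"turn":0,"claw":-1}]'
python3 - <<'E'
from h import *
T=tool(); p=robot.get_image('wrist'); W=cloud(p,T); cv2.imwrite('pics/w1.png',p['image'])
print(T.round(2)); C=cam2w(p,T); print(C.round(2))
P=(W-T[:3,3])@T[:3,:3]; z=W[...,2]
m=(z>112)&(z<124)&(abs(P[...,0])<40)&(abs(P[...,2])<40); print(m.sum(),np.median(P[m],0),np.ptp(P[m],axis=0))
m=(z>126)&(z<133)&(P[...,2]>25)&(P[...,2]<140); print(m.sum(),P[m].min(0),P[m].max(0), P[m].mean(0))
E
```

```text
time_s: 3.12
tool_pos: [526.7, -128.1, 193.9]
tcp_rot: [-1.57, 0.005, -0.139]
wrist_force: [0.4, 0.5, 0.5]
grip_width: 1.0
[[ 9.9000e-01 -0.0000e+00  1.4000e-01  5.2670e+02]
 [-1.4000e-01  0.0000e+00  9.9000e-01 -1.2808e+02]
 [-0.0000e+00 -1.0000e+00  0.0000e+00  1.9390e+02]
 [ 0.0000e+00  0.0000e+00  0.0000e+00  1.0000e+00]]
[[ 9.9000e-01 -1.3000e-01 -4.0000e-02  5.3960e+02]
 [-1.4000e-01 -9.5000e-01 -2.9000e-01 -4.9510e+01]
 [-0.0000e+00  2.9000e-01 -9.6000e-01  3.3842e+02]
 [ 0.0000e+00  0.0000e+00  0.0000e+00  1.0000e+00]]
368 [ 4.91979839 73.26890898  2.95576867] [15.37486054 10.53289962 15.68979916]
8377 [-36.82785648  60.86639016  33.76646982] [ 49.01970958  67.98662321 119.0239787 ] [ 6.12078757 62.9374588  78.77874405]
```

View pics/w1.png

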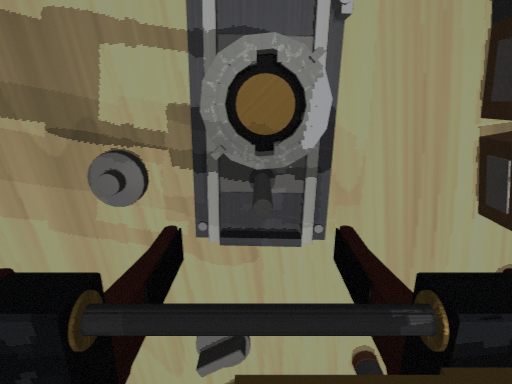

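```bash
python3 -m creep '[{"x":5,"y":20,"z":2,"turn":0,"claw":-1},{"x":5,"y":60,"z":2,"turn":0,"claw":-1},{"x":5,"y":99,"z":2,"turn":0,"claw":-1},{"x":5,"y":99,"z":2,"turn":0,"claw":0.5},{"x":5,"y":99,"z":2,"turn":0,"claw":1},{"x":5,"y":99,"z":2,"turn":0,"claw":1},{"x":5,"y":99,"z":2,"turn":0,"claw":1},{"x":5,"y":99,"z":2,"turn":0,"claw":1},{"x":5,"y":99,"z":2,"turn":0,"claw":1}]'
```

```text
time_s: 4.3
tool_pos: [533.0, -126.6, 97.6]
tcp_rot: [-1.571, -0.0, -0.138]
wrist_force: [-0.6, -0.3, -0.9]
grip_width: 0.357
```

```bash
python3 -m creep '[{"x":0,"y":0,"z":0,"turn":0,"claw":1},{"x":0,"y":0,"z":0,"turn":0,"claw":1},{"x":0,"y":0,"z":0,"turn":0,"claw":1},{"x":0,"y":0,"z":0,"turn":0,"claw":1}]'
```

```text
time_s: 4.8
tool_pos: [529.9, -126.1, 97.2]
tcp_rot: [-1.571, 0.008, -0.138]
wrist_force: [-14.4, 1.1, 6.7]
grip_width: 0.175
```

```bash
python3 -m creep '[{"x":-2,"y":0,"z":0,"turn":0,"claw":1},{"x":-2,"y":0,"z":8,"turn":0,"claw":1},{"x":-2,"y":0,"z":20,"turn":0,"claw":1},{"x":-2,"y":0,"z":35,"turn":0,"claw":1},{"x":-2,"y":0,"z":50,"turn":0,"claw":1},{"x":-2,"y":0,"z":65,"turn":0,"claw":1},{"x":-2,"y":0,"z":75,"turn":0,"claw":1},{"x":-2,"y":0,"z":82,"turn":0,"claw":1},{"x":-2,"y":0,"z":82,"turn":0,"claw":1}]'
python3 - <<'E'
from h import *
T=tool(); p=robot.get_image('top'); W=cloud(p); x,y,z=W[...,0],W[...,1],W[...,2]
reg=(x>430)&(x<660)&(y>-230)&(y<210)
cv2.imwrite('pics/t2.png',cv2.resize(p['image'][140:230,160:330],None,fx=4.5,fy=4.5,interpolation=cv2.INTER_CUBIC))
print(T[:3,3],robot.state()['wrist_force'])
E
```

```text
time_s: 5.92
tool_pos: [542.8, -45.0, 97.3]
tcp_rot: [-1.571, -0.001, -0.137]
wrist_force: [5.3, -3.4, -2.8]
grip_width: 0.176
[542.7975585  -45.03368261  97.25197552] [ 4.33952753 -3.12781542 -2.77857598]
```

View pics/t2.png

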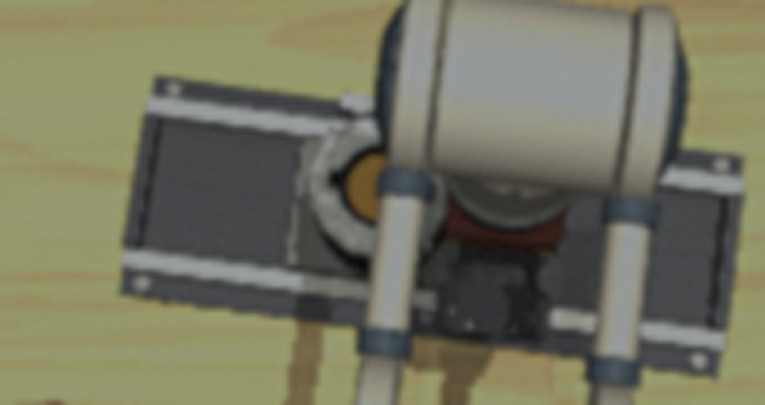

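```bash
for i in 1; do python3 -m creep '[{"x":0,"y":0,"z":3,"turn":0,"claw":1},{"x":0,"y":0,"z":5,"turn":0,"claw":1}]'; python3 -m creep '[{"x":0,"y":0,"z":2,"turn":0,"claw":1},{"x":0,"y":0,"z":2,"turn":0,"claw":1}]';python3 -m creep '[{"x":0,"y":0,"z":2,"turn":0,"claw":1},{"x":0,"y":0,"z":2,"turn":0,"claw":1}]';python3 -m creep '[{"x":0,"y":0,"z":2,"turn":0,"claw":1},{"x":0,"y":0,"z":2,"turn":0,"claw":1}]'; done
```

```text
time_s: 6.22
tool_pos: [543.3, -42.0, 97.3]
tcp_rot: [-1.574, -0.001, -0.139]
wrist_force: [4.0, -8.1, -2.2]
grip_width: 0.176
time_s: 6.48
tool_pos: [543.8, -38.9, 97.3]
tcp_rot: [-1.571, -0.002, -0.139]
wrist_force: [4.3, -3.5, -2.9]
grip_width: 0.176
time_s: 6.72
tool_pos: [544.3, -35.8, 97.2]
tcp_rot: [-1.569, -0.002, -0.138]
wrist_force: [6.9, 1.5, -3.4]
grip_width: 0.176
time_s: 6.98
tool_pos: [544.8, -32.8, 97.2]
tcp_rot: [-1.567, -0.002, -0.137]
wrist_force: [7.5, 3.9, -3.3]
grip_width: 0.181
```

```bash
python3 -m creep '[{"x":0,"y":0,"z":-2,"turn":0,"claw":1},{"x":0,"y":0,"z":-2,"turn":0,"claw":1}]'; python3 -m creep '[{"x":0,"y":0,"z":0,"turn":0,"claw":0.2},{"x":0,"y":0,"z":0,"turn":0,"claw":-0.4},{"x":0,"y":0,"z":0,"turn":0,"claw":-1},{"x":0,"y":0,"z":0,"turn":0,"claw":-1},{"x":0,"y":-30,"z":0,"turn":0,"claw":-1},{"x":0,"y":-70,"z":0,"turn":0,"claw":-1},{"x":0,"y":-120,"z":0,"turn":0,"claw":-1},{"x":0,"y":-120,"z":-15,"turn":0,"claw":-1},{"x":0,"y":-120,"z":-15,"turn":0,"claw":-1}]'
python3 - <<'E'
from h import *
T=tool(); p=robot.get_image('wrist'); W=cloud(p,T); cv2.imwrite('pics/w2.png',p['image']); z=W[...,2]
a=-.138; x=W[...,0]-540;y=W[...,1]
rx=x*np.cos(a)+y*np.sin(a); ry=-x*np.sin(a)+y*np.cos(a)
m=(z>126)&(z<132.5)&(abs(rx)<60)&(abs(ry-40)<60); print('collar',m.sum(),rx[m].min(),rx[m].max(),ry[m].min(),ry[m].max(),cv2.minEnclosingCircle(np.float32(W[m][:,:2])))
m=(z>28)&(z<38)&(rx>50)&(rx<110)&(ry>0)&(ry<100); print('block',m.sum(),np.percentile(ry[m],[0,2,50,98,100]),np.median(rx[m]))
m=(z>112)&(z<123)&(abs(rx)<30)&(ry<0)&(ry>-70);print('post',m.sum(),np.median(W[m],0),np.median(ry[m]))
E
```

```text
time_s: 7.22
tool_pos: [544.4, -35.0, 97.3]
tcp_rot: [-1.568, -0.002, -0.137]
wrist_force: [7.1, 2.7, -2.5]
grip_width: 0.174
time_s: 8.35
tool_pos: [541.2, -51.8, 216.9]
tcp_rot: [-1.571, 0.0, -0.139]
wrist_force: [-0.1, -0.1, -0.6]
grip_width: 0.995
collar 7228 -29.85893587340511 54.92106336484743 3.807032402003758 88.80879282229658 ((556.1451416015625, 43.3252067565918), 45.51746368408203)
block 505 [ 0.29376626  2.49097191 43.88942222 66.03969661 99.35682309] 80.99053468389096
post 318 [547.00742768 -28.97411881 120.82320991] -27.823387397735424
```

View pics/w2.png

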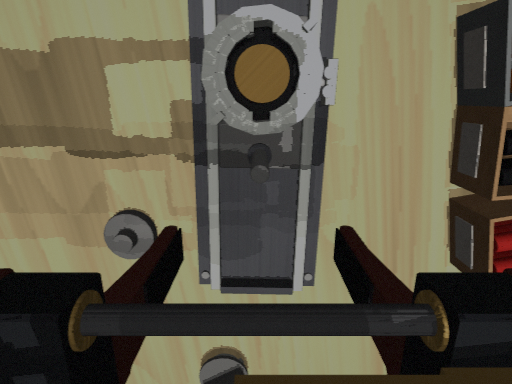

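```bash
python3 -m creep '[{"x":-8,"y":0,"z":-50,"turn":10,"claw":-1},{"x":-16,"y":0,"z":-100,"turn":20,"claw":-1},{"x":-25,"y":0,"z":-150,"turn":30,"claw":-1},{"x":-33,"y":0,"z":-200,"turn":40,"claw":-1},{"x":-42,"y":0,"z":-250,"turn":50,"claw":-1},{"x":-50,"y":0,"z":-298,"turn":60,"claw":-1},{"x":-50,"y":40,"z":-298,"turn":60,"claw":-1},{"x":-50,"y":60,"z":-298,"turn":60,"claw":-1},{"x":-50,"y":60,"z":-298,"turn":60,"claw":-1}]'
python3 - <<'E'
from h import *
T=tool(); p=robot.get_image('wrist'); W=cloud(p,T); cv2.imwrite('pics/w3.png',p['image']); z=W[...,2]
P=(W-T[:3,3])@T[:3,:3]
m=(z>42)&(z<54)&(abs(P[...,0])<42)&(abs(P[...,2])<45); print(m.sum(),np.median(W[m],0)); r=cv2.minAreaRect(np.float32(P[m][:,[0,2]])); print('bar tool xz',r)
p=robot.get_image('top');W=cloud(p); x=W[...,0];y=W[...,1];z=W[...,2]
a=-.138; x=W[...,0]-540;y=W[...,1]
rx=x*np.cos(a)+y*np.sin(a); ry=-x*np.sin(a)+y*np.cos(a)
cv2.imwrite('pics/t3.png',cv2.resize(p['image'][140:230,160:330],None,fx=4.5,fy=4.5,interpolation=cv2.INTER_CUBIC))
m=(z>126)&(z<132.5)&(abs(rx)<80)&(abs(ry-40)<60); print('collar',m.sum(),rx[m].min(),rx[m].max(),ry[m].min(),ry[m].max(),cv2.minEnclosingCircle(np.float32(W[m][:,:2])))
m=(z>30)&(z<38)&(rx>70)&(rx<110)&(ry>0)&(ry<100); print('block',m.sum(),np.percentile(ry[m],[0,2,50,98,100]),np.median(rx[m]))
m=(z>112)&(z<123)&(abs(rx)<30)&(ry<0)&(ry>-70);print('post',m.sum(),np.median(W[m],0),np.median(ry[m]))
E
```

```text
time_s: 9.52
tool_pos: [450.1, -337.8, 154.2]
tcp_rot: [-1.573, 0.005, -1.184]
wrist_force: [0.0, -0.0, 0.0]
grip_width: 0.999
1154 [ 454.93334226 -338.61601043   48.91775114]
bar tool xz ((3.2068018913269043, 1.9954185485839844), (61.78458023071289, 13.657392501831055), 89.82365417480469)
collar 378 -32.79607593583187 51.03383861680304 2.115043730930905 85.03815247063379 ((554.8856201171875, 39.99673843383789), 47.309600830078125)
block 38 [20.26950456 21.94386437 40.74729764 61.6273249  61.84776173] 78.78968213506724
post 25 [541.66702574 -31.08483375 119.44873574] -30.763484374565376
```

View pics/t3.png

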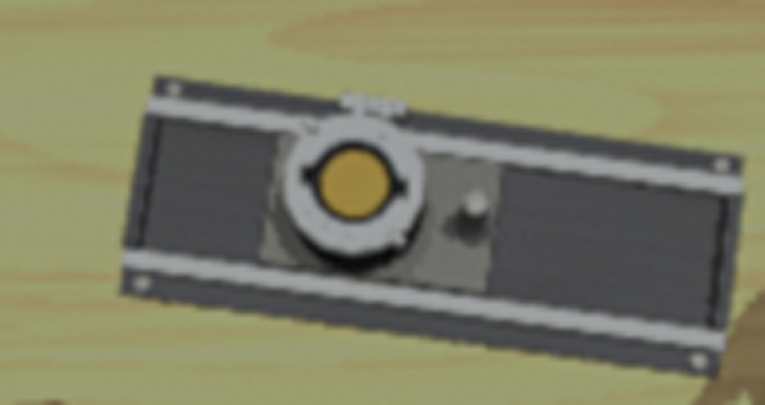

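View pics/w3.png

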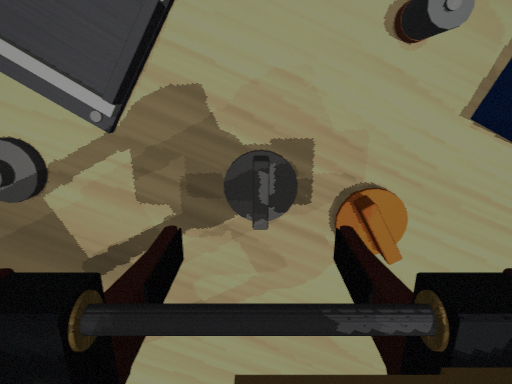

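```bash
python3 -m creep '[{"x":3,"y":40,"z":2,"turn":0,"claw":-1},{"x":3,"y":80,"z":2,"turn":0,"claw":-1},{"x":3,"y":111,"z":2,"turn":0,"claw":-1},{"x":3,"y":111,"z":2,"turn":0,"claw":1},{"x":3,"y":111,"z":2,"turn":0,"claw":1},{"x":3,"y":111,"z":2,"turn":0,"claw":1},{"x":3,"y":111,"z":2,"turn":0,"claw":1},{"x":3,"y":111,"z":2,"turn":0,"claw":1},{"x":3,"y":111,"z":2,"turn":0,"claw":1},{"x":3,"y":111,"z":2,"turn":0,"claw":1}]'; python3 -m creep '[{"x":0,"y":0,"z":0,"turn":0,"claw":1},{"x":0,"y":0,"z":0,"turn":0,"claw":1},{"x":0,"y":0,"z":0,"turn":0,"claw":1}]'
```

```text
time_s: 10.88
tool_pos: [453.9, -341.3, 46.3]
tcp_rot: [-1.571, 0.0, -1.185]
wrist_force: [-0.6, 0.3, -1.2]
grip_width: 0.242
time_s: 11.25
tool_pos: [453.9, -341.2, 46.2]
tcp_rot: [-1.571, 0.0, -1.185]
wrist_force: [-0.2, 0.1, -0.2]
grip_width: 0.159
```

```bash
python3 -m creep '[{"x":0,"y":-40,"z":0,"turn":0,"claw":1},{"x":0,"y":-100,"z":0,"turn":0,"claw":1},{"x":0,"y":-160,"z":0,"turn":0,"claw":1},{"x":-40,"y":-185,"z":32,"turn":-10,"claw":1},{"x":-80,"y":-185,"z":65,"turn":-20,"claw":1},{"x":-120,"y":-185,"z":97,"turn":-30,"claw":1},{"x":-160,"y":-185,"z":129,"turn":-40,"claw":1},{"x":-200,"y":-185,"z":162,"turn":-50,"claw":1},{"x":-240,"y":-185,"z":194,"turn":-60,"claw":1},{"x":-240,"y":-185,"z":194,"turn":-60,"claw":1}]'; python3 -m creep '[{"x":0,"y":0,"z":0,"turn":0,"claw":1},{"x":0,"y":0,"z":0,"turn":0,"claw":1}]'
python3 - <<'E'
from h import *
T=tool(); p=robot.get_image('wrist'); W=cloud(p,T); cv2.imwrite('pics/w4.png',p['image']); z=W[...,2]
P=(W-T[:3,3])@T[:3,:3]; X,Y,Z=P[...,0],P[...,1],P[...,2]; np.save('P.npy',P)
h=T[2,3]-130
m=(abs(Y-h)<4)&(abs(X)<60)&(Z>30)&(Z<150); print('collar',m.sum(),X[m].min(),X[m].max(),Z[m].min(),Z[m].max(),cv2.minEnclosingCircle(np.float32(P[m][:,[0,2]])))
m=(Y>h+6)&(Y<h+13)&(abs(X)<50)&(Z>50)&(Z<130); print('plate',m.sum(),cv2.minEnclosingCircle(np.float32(P[m][:,[0,2]])) if m.any() else 0)
m=(Y>10)&(Y<60)&(abs(X)<45)&(abs(Z)<45); print('held',m.sum(),P[m].min(0),P[m].max(0),np.median(P[m],0))
print(T[:3,3])
E
```

```text
time_s: 12.5
tool_pos: [543.8, -42.9, 230.9]
tcp_rot: [-1.57, 0.0, -0.132]
wrist_force: [0.3, -0.1, -0.8]
grip_width: 0.157
time_s: 12.75
tool_pos: [543.1, -47.3, 231.3]
tcp_rot: [-1.571, 0.0, -0.14]
wrist_force: [-0.5, 0.3, -0.9]
grip_width: 0.158
collar 6384 -40.11523858727002 45.272392885276254 50.2748832442926 135.72915716643917 ((2.66095232963562, 92.92816162109375), 43.167484283447266)
plate 2159 ((-7.131126880645752, 89.47511291503906), 39.47437286376953)
held 4726 [-33.04924278  10.00703312 -35.67631391] [35.98413561 30.67014416 33.02015799] [ 1.21252321 25.14129252 11.53928206]
[543.11512289 -47.26678312 231.28557862]
```

View pics/w4.png

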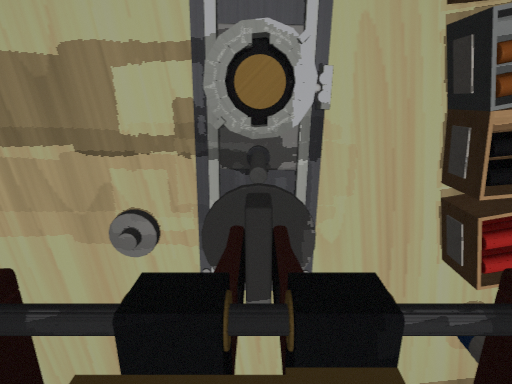

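Run:
```python
import numpy as np,cv2
from scipy.optimize import least_squares
P=np.load('P.npy'); im=cv2.imread('pics/w4.png'); X,Y,Z=P[...,0],P[...,1],P[...,2]
m=(abs(Y-25.5)<2.5)&(abs(X)<45)&(Z>-45)&(Z<45)
r=np.hypot(X-1.5,Z+1); o=m&(r>31)
pts=P[o][:,[0,2]]
hull=cv2.convexHull(np.float32(P[m][:,[0,2]]))[:,0]; hull=hull[hull[:,1]>-5]
f=least_squares(lambda q:np.hypot(hull[:,0]-q[0],hull[:,1]-q[1])-q[2],[1,0,35],loss='soft_l1'); print('flange',f.x)
m=(Y>5-1)&(Y<10)&(abs(X)<20)&(Z>-10)&(Z<45)
m=(Y<5)&(Y>-8)&(abs(X)<20)&(abs(Z)<45); print('bartop',m.sum(),P[m].min(0),P[m].max(0))
h=101.3
m=(abs(Y-h)<3)&(abs(X)<60)&(Z>40)&(Z<150)
hu=cv2.convexHull(np.float32(P[m][:,[0,2]]))[:,0]
f=least_squares(lambda q:np.hypot(hu[:,0]-q[0],hu[:,1]-q[1])-q[2],[2.6,93,42],loss='soft_l1'); print('collar',f.x, np.median(Y[m])); c=f.x
# mouth inner hole: pixels not collar-top within r<40
r=np.hypot(X-c[0],Z-c[1])
# brass
hsv=cv2.cvtColor(im,cv2.COLOR_BGR2HSV); b=(hsv[...,1]>120)&(r<30)
print('brass',b.sum(),cv2.minEnclosingCircle(np.float32(P[b][:,[0,2]])), np.median(Y[b]))
mask=(m&(r<60)).astype(np.uint8)
# inner edge circle: collar points with r<29
i=m&(r<28.5); print('inner',np.percentile(X[i],[1,99]),np.percentile(Z[i],[1,99]))
# notches: dark, deeper pixels at nominal ring
n=(r<33)&(r>24)&(im.max(2)<60)
for s in(-1,1):
    k=n&(s*(Z-c[1])>15)&(abs(X-c[0])<15); print('notch',k.sum(),np.mean(P[k],0))
```

```text
flange [ 1.50942195 -1.46214132 34.51307742]
bartop 3124 [-14.27839639  -7.99926817 -26.63903188] [17.26568175  4.93256815 29.74401157]
collar [ 2.5900474  92.7542951  42.60154933] 100.15747588697225
brass 2301 ((2.4421544075012207, 97.23666381835938), 25.67771339416504) 108.44368037400704
inner [-25.47196119  30.40567299] [ 66.31901774 119.23079163]
notch 272 [  1.79685883 119.87618167  66.35190716]
notch 418 [  2.31885992 118.27088831 119.65070483]
```

```bash
python3 -m creep '[{"x":1,"y":0,"z":40,"turn":0,"claw":1},{"x":1,"y":0,"z":80,"turn":0,"claw":1},{"x":1,"y":15,"z":94,"turn":0,"claw":1},{"x":1,"y":35,"z":94,"turn":0,"claw":1},{"x":1,"y":48,"z":94,"turn":0,"claw":1},{"x":1,"y":48,"z":94,"turn":0,"claw":1},{"x":1,"y":48,"z":94,"turn":0,"claw":1}]'; python3 -m creep '[{"x":0,"y":3,"z":0,"turn":0,"claw":1},{"x":0,"y":6,"z":0,"turn":0,"claw":1},{"x":0,"y":9,"z":0,"turn":0,"claw":1},{"x":0,"y":9,"z":0,"turn":0,"claw":1}]'
```

```text
time_s: 13.68
tool_pos: [557.4, 46.3, 183.8]
tcp_rot: [-1.571, -0.001, -0.139]
wrist_force: [-0.5, 0.2, -0.6]
grip_width: 0.158
time_s: 14.18
tool_pos: [557.1, 47.1, 173.9]
tcp_rot: [-1.571, 0.001, -0.138]
wrist_force: [-0.3, -0.4, -1.2]
grip_width: 0.156
```

```bash
for i in 1; do python3 -m creep '[{"x":0,"y":2,"z":0,"turn":0,"claw":1},{"x":0,"y":4,"z":0,"turn":0,"claw":1},{"x":0,"y":4,"z":0,"turn":0,"claw":1}]'; python3 -m creep '[{"x":0,"y":2,"z":0,"turn":0,"claw":1},{"x":0,"y":4,"z":0,"turn":0,"claw":1},{"x":0,"y":4,"z":0,"turn":0,"claw":1}]'; done
```

```text
time_s: 14.55
tool_pos: [557.1, 47.0, 170.1]
tcp_rot: [-1.571, 0.0, -0.138]
wrist_force: [0.0, 0.1, -0.4]
grip_width: 0.153
time_s: 14.92
tool_pos: [557.3, 47.0, 166.5]
tcp_rot: [-1.571, -0.0, -0.138]
wrist_force: [0.4, 0.1, 0.3]
grip_width: 0.158
```

```bash
python3 -m creep '[{"x":0,"y":1.5,"z":0,"turn":0,"claw":1},{"x":0,"y":3,"z":0,"turn":0,"claw":1},{"x":0,"y":3,"z":0,"turn":0,"claw":1}]'; python3 -m creep '[{"x":0,"y":1.5,"z":0,"turn":0,"claw":1},{"x":0,"y":1.5,"z":0,"turn":0,"claw":1}]';  python3 -m creep '[{"x":0,"y":1,"z":0,"turn":0,"claw":1},{"x":0,"y":1,"z":0,"turn":0,"claw":1}]'
```

```text
time_s: 15.3
tool_pos: [557.3, 47.0, 163.8]
tcp_rot: [-1.571, -0.001, -0.138]
wrist_force: [-1.1, -0.6, 3.7]
grip_width: 0.162
time_s: 15.55
tool_pos: [557.3, 47.0, 162.4]
tcp_rot: [-1.571, -0.001, -0.138]
wrist_force: [-1.2, 0.5, 5.8]
grip_width: 0.155
time_s: 15.8
tool_pos: [557.3, 47.1, 162.2]
tcp_rot: [-1.571, -0.001, -0.138]
wrist_force: [-2.9, -0.3, 8.0]
grip_width: 0.154
```

```bash
python3 -m creep '[{"x":0,"y":1,"z":0,"turn":0,"claw":1},{"x":0,"y":1,"z":0,"turn":0,"claw":1}]'; python3 -m creep '[{"x":0,"y":0,"z":0,"turn":5,"claw":1},{"x":0,"y":0,"z":0,"turn":10,"claw":1},{"x":0,"y":0,"z":0,"turn":10,"claw":1}]'
```

```text
time_s: 16.05
tool_pos: [557.4, 47.1, 162.2]
tcp_rot: [-1.57, -0.002, -0.138]
wrist_force: [-3.7, 0.5, 12.0]
grip_width: 0.153
time_s: 16.42
tool_pos: [558.2, 46.8, 162.2]
tcp_rot: [-1.57, -0.004, -0.314]
wrist_force: [-0.1, 0.0, 10.3]
grip_width: 0.159
```

```bash
python3 -m creep '[{"x":0,"y":0,"z":0,"turn":5,"claw":1},{"x":0,"y":0,"z":0,"turn":10,"claw":1},{"x":0,"y":0,"z":0,"turn":15,"claw":1},{"x":0,"y":0,"z":0,"turn":20,"claw":1},{"x":0,"y":0,"z":0,"turn":25,"claw":1},{"x":0,"y":0,"z":0,"turn":30,"claw":1},{"x":0,"y":0,"z":0,"turn":33,"claw":1},{"x":0,"y":0,"z":0,"turn":33,"claw":1}]'
python3 - <<'E'
from h import *
T=tool(); p=robot.get_image('wrist'); q=robot.get_image('top'); print(robot.state()['torque'])
P=(cloud(p,T)-T[:3,3])@T[:3,:3]; np.save('P5.npy',P)
cv2.imwrite('pics/w5raw.png',p['image'])
cv2.imwrite('pics/w5.png',cv2.resize(p['image'][120:340,130:390],None,fx=2.7,fy=2.7,interpolation=cv2.INTER_CUBIC)); cv2.imwrite('pics/t5.png',q['image'])
E
```

```text
time_s: 17.42
tool_pos: [558.1, 46.3, 162.2]
tcp_rot: [-1.568, -0.003, -0.889]
wrist_force: [-0.6, -2.8, 10.4]
grip_width: 0.162
[-0.36307476  0.47680248  0.02550245]
```

View pics/w5.png

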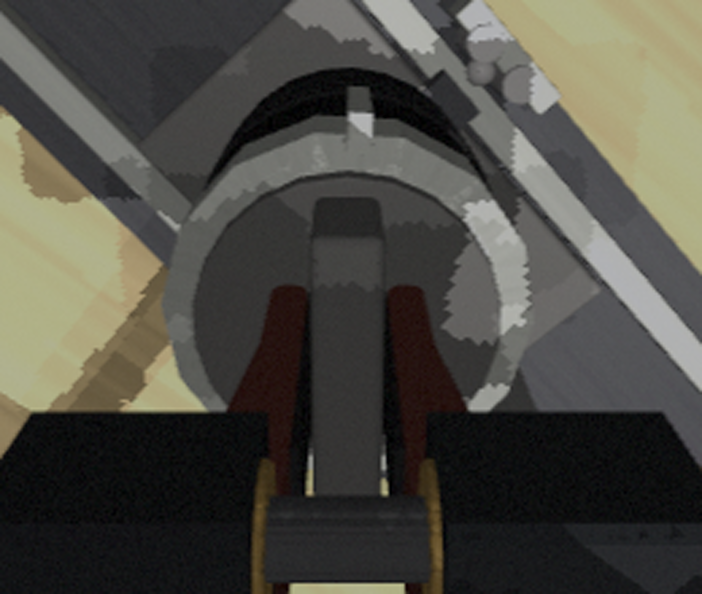

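Run:
```python
import numpy as np,cv2
from scipy.optimize import least_squares
P=np.load('P5.npy'); X,Y,Z=P[...,0],P[...,1],P[...,2]
m=(abs(Y-33)<3)&(np.hypot(X,Z)<50); print(np.median(Y[m]))
hu=cv2.convexHull(np.float32(P[m&(np.hypot(X-1,Z)<46)][:,[0,2]]))[:,0]; hu=hu[hu[:,1]>-15]
f=least_squares(lambda q:np.hypot(hu[:,0]-q[0],hu[:,1]-q[1])-q[2],[1,0,42],loss='soft_l1'); print('collar',f.x)
k=(Y<32)&(Y>22)&(abs(X)<15)&(Z>38)&(Z<55); print('fin',k.sum(),np.median(P[k],0),P[k].min(0),P[k].max(0))
b=(Y<5)&(Y>-8)&(Z>20)&(Z<36)&(abs(X)<15); print('bar',b.sum(),np.median(P[b],0),P[b].min(0),P[b].max(0))
c=f.x; F=np.median(P[k],0); print('fin ang',np.degrees(np.arctan2(F[0]-c[0],F[2]-c[1])))
h=(abs(Y-26)<2)&(np.hypot(X,Z)<37)&(Z>0); hu=cv2.convexHull(np.float32(P[h][:,[0,2]]))[:,0]; hu=hu[hu[:,1]>0]
f=least_squares(lambda q:np.hypot(hu[:,0]-q[0],hu[:,1]-q[1])-q[2],[1,0,35],loss='soft_l1'); print('flange',f.x)
```

```text
31.207869244580767
collar [ 1.50840888 -0.24805558 42.52660029]
fin 353 [ 2.72296455 30.47619819 40.50968024] [-13.66231683  23.8891753   38.00027921] [14.49188317 31.9932446  47.57333661]
bar 648 [ 1.04124017 -2.46719561 26.12943488] [-5.58029871 -4.54534076 20.00603074] [ 8.08869111  4.95770866 30.39553126]
fin ang 1.7068741700049168
flange [ 1.32702499  0.18186994 33.88513026]
```

Run:
```python
import numpy as np
P=np.load('P5.npy'); X,Y,Z=P[...,0],P[...,1],P[...,2]
k=(Y<28.5)&(Y>22)&(abs(X)<12)&(Z>40)&(Z<55); x=X[k];print('fin',k.sum(),np.median(P[k],0),x.min(),x.max())
for z0 in(5,12,19,26):
    b=(Y<5)&(Y>-8)&(Z>z0)&(Z<z0+6)&(abs(X)<9);print(z0,b.sum(),X[b].min() if b.any() else 0,X[b].max() if b.any() else 0)
```

```text
fin 124 [ 3.8394455  25.77663837 43.99912308] 1.5710148169077016 6.621254190237748
5 350 -7.891198566933291 8.973444629450835
12 325 -8.94605863154296 8.169015696944502
19 315 -5.510011389847765 8.075411660146244
26 330 -5.580298709888014 8.088691108268126
```

```bash
python3 -m creep '[{"x":0,"y":0,"z":0,"turn":1.5,"claw":1},{"x":0,"y":0,"z":0,"turn":2.8,"claw":1},{"x":0,"y":0,"z":0,"turn":2.8,"claw":1},{"x":0,"y":0,"z":0,"turn":2.8,"claw":1}]'
python3 - <<'E'
from h import *
T=tool(); p=robot.get_image('wrist'); q=robot.get_image('top'); print(robot.state()['torque'])
P=(cloud(p,T)-T[:3,3])@T[:3,:3]; X,Y,Z=P[...,0],P[...,1],P[...,2]
k=(Y<28.5)&(Y>22)&(abs(X)<12)&(Z>40)&(Z<55); print('fin',k.sum(),np.median(P[k],0),X[k].min(),X[k].max())
b=(Y<5)&(Y>-8)&(Z>19)&(Z<32)&(abs(X)<9);print('bar',X[b].min(),X[b].max())
cv2.imwrite('pics/fin.png',np.hstack([cv2.resize(p['image'][120:340,130:390],(400,338)),cv2.resize(q['image'][120:240,160:302],(400,338))]))
W=cloud(q); x=W[...,0]-540;y=W[...,1];z=W[...,2]; a=-.138; rx=x*np.cos(a)+y*np.sin(a); ry=-x*np.sin(a)+y*np.cos(a)
m=(z>30)&(z<38)&(rx>70)&(rx<110)&(ry>0)&(ry<100); print('block',m.sum(),ry[m].min(),ry[m].max())
W=cloud(p,T); x=W[...,0]-540;y=W[...,1];z=W[...,2]; rx=x*np.cos(a)+y*np.sin(a); ry=-x*np.sin(a)+y*np.cos(a)
m=(z>30)&(z<38)&(rx>70)&(rx<110)&(ry>0)&(ry<100); print('block wrist',m.sum(),np.percentile(ry[m],[0,2,98,100]))
t=T[:3,3]-[540,0,0]; print('tcp ry',-t[0]*np.sin(a)+t[1]*np.cos(a))
E
```

```text
time_s: 18.02
tool_pos: [558.1, 46.3, 162.2]
tcp_rot: [-1.568, -0.003, -0.938]
wrist_force: [-1.5, -3.2, 11.4]
grip_width: 0.158
[-0.422709    0.47951173  0.095984  ]
fin 119 [ 2.09738751 25.84368394 44.1251662 ] -0.16380330221010983 4.359152829008736
bar -5.576199800598133 8.158480137305416Traceback (most recent call last):
  File "<stdin>", line 8, in <module>
    return umr_minimum(a, axis, None, out, keepdims, initial, where)
ValueError: zero-size array to reduction operation minimum which has no identity
```

View pics/fin.png

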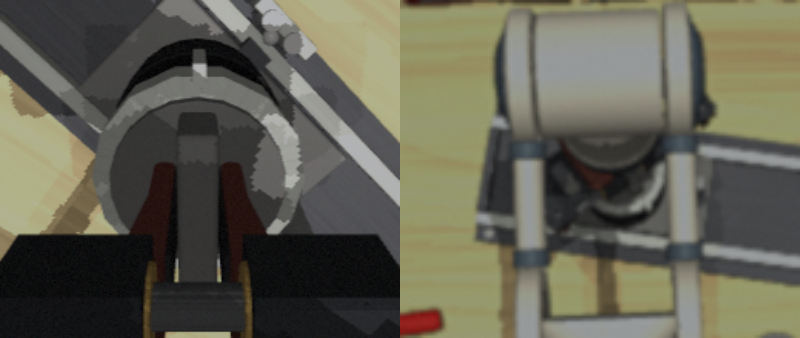

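Run:
```python
from h import *
T=tool(); p=robot.get_image('wrist'); W=cloud(p,T); a=-.1385
x=W[...,0]-540;y=W[...,1];z=W[...,2]; rx=x*np.cos(a)+y*np.sin(a); ry=-x*np.sin(a)+y*np.cos(a)
for lo,hi in((31,37),(25,31)):
    m=(z>lo)&(z<hi)&(rx>65)&(rx<110)&(ry>0)&(ry<110); print('block',m.sum(),np.percentile(ry[m],[0,2,50,98,100]).round(1))
m=(z>24)&(z<34)&(abs(rx-10)<48)&(ry>-60)&(ry<140); print('plate z',m.sum(),ry[m].min(),ry[m].max())
P=(W-T[:3,3])@T[:3,:3]; c=T[:3,3]+T[:3,:3]@[1.4,0,0]; print('axis ry',-(c[0]-540)*np.sin(a)+c[1]*np.cos(a), robot.state()['wrist_force'])
```

```text
block 401 [22.5 23.7 45.6 66.6 66.9]
block 119 [24.6 30.3 46.2 66.9 73.1]
plate z 3910 -43.29971634176024 137.27662999597743
axis ry 47.38367390092716 [-1.50601862 -2.66160259 10.66760509]
```

```bash
python3 -m creep '[{"x":0.5,"y":0,"z":-0.5,"turn":0,"claw":1},{"x":0.7,"y":0,"z":-0.8,"turn":0,"claw":1},{"x":0.7,"y":0,"z":-0.8,"turn":0,"claw":1},{"x":0.7,"y":0,"z":-0.8,"turn":0,"claw":1}]'
```

```text
time_s: 18.68
tool_pos: [558.0, 46.0, 162.2]
tcp_rot: [-1.567, -0.003, -0.937]
wrist_force: [-0.8, -0.2, 10.6]
grip_width: 0.157
```

```bash
python3 -c "
from bench import robot
s=robot.state();print(s['time_s'],s['wrist_force'],s['tcp_rot'],s['grip_width']);print(robot.sign_off())"
```

```text
18.675 [-0.80807513 -0.16442596 10.63898346] [-1.56723096 -0.00258088 -0.93706198] 0.157124355502135
the job is handed in; nothing more can be done
None
```

The carrier is in the station's detent and the cap is held half-turned in the lantern. I handed the job in at 18.7 s, still gripping the cap.

**Carrier:** I slid it by its post, about 95–100 mm. The force peaked at about 8 N, reversed, and the carrier moved forward into place when I let go. After the final adjustment the sideways force was close to zero.

**Cap:** I pressed the grey cap in until its flange stopped on the collar. The push was about 8–12 N during seating and 10.6 N at hand-in. I then turned it about 46° clockwise. The bar lies within about 1° of the fin I could see. I felt no lock click, though I had no direct reading of the lock balls.

**Disagreements:**
- **Station position:** the pictures put the lantern's axis about 2–2.5 mm past the centre of the detent block. That is within the calibration error and the 6 mm snap range. The forces suggest it is seated at the centre.
- **Half-way angle:** the rail's angle called for a 45° turn, while the fin suggested slightly more. I followed the fin.
- **Unfinished check:** the last overhead check of the block failed because the arm was in the way, so I used the wrist camera instead.

I did not touch any of the other things on the bench.

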